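# Fit the red spindle to the brass valve body

## Task

Take the red-knobbed spindle out of the blue rack and lower it, held all the way down, into the open bore of the brass valve body (not the silver one) until its flange lies flat on the brass rim, then let go and leave it there. Leave the black-knobbed spindle and the green bottle where they stand.

Things in the scene. Friction and masses are not known exactly. Their poses are not given: they have to be found in the camera images.
- red_spindle: Red-knobbed valve spindle, up to 0.35 kg, upright in a hole of a fixed blue rack (top 80 mm high), flange resting on it. Origin: centre of the flange's underside, z up. Above it: steel flange 54 mm diameter, 8 mm thick, then the knob, a cylinder 30 mm diameter from 9 to 53 mm, to grip from above. Below: steel rod 14 mm diameter, 60 mm long, its last 14 mm tapering to 8 mm.
- black_spindle: The same spindle with a black knob, in the rack's other hole, 120 mm from the red one; either may be the left one. Same size, origin and axes. A bystander. The rack is 84 x 200 mm, its holes 22 mm wide.
- brass_mouth (a point): Centre of the bore's mouth in the flat top of the fixed brass valve body, 100 mm high, z up. Bore 30 mm diameter, 76 mm deep, straight down; rim 68 mm outside. Side ports reach 60 mm out, 56 mm high; grey base 110 x 90 x 18 mm. A fixed silver valve body of the same shape and height stands 130 to 310 mm away, left or right of it.
- bottle: Green bottle with a red cap, 56 mm diameter, 150 mm tall, loose, upright on the bench beyond rack and valves. Origin: centre of its underside, z up. A bystander.
Things that resemble listed ones, but are neither listed nor needed, are in the scene too. Leave any orange look-alike of the red_spindle alone.

How it is judged:
By the outcome, as a careful person would: the job done as asked, in the order asked, and still so for the second after the job is handed in, with the robot touching nothing.
It also fails if it takes over 38 s, if anything falls off the work surface, if the arm or the gripper's body presses on something with over 40 N, if the wrist force passes 120 N, or if a joint passes its speed limit or range.

## Robot

A 6-joint arm with a two-finger parallel gripper is mounted at the origin on the work surface. World frame = base frame: x ahead of the robot, y to its left, z up, the work surface at z = 0. Lengths are in mm, angles in rad, forces in N, time in s.
With the tool pointing down it reaches from about 300 to 850 mm from the base axis. Payload 5.4 kg.
Tool frame: the origin (TCP) lies midway between the tips of the shut fingers; the grasp point (between the pads) lies 19 mm behind it; z points along the fingers, y is the line along which they close (so a half turn about z gives the same grasp; the last joint's range is limited). The gripper opens to 85 mm and grips with 20 to 120 N. Pads are 22 mm wide; open, the fingers measure 114 mm over their backs; the gripper's body (76 mm by 85 mm) begins 54 mm behind the grasp point. The pads swing forward as they close: fully open they stand 13 mm farther back than shut.
Start: joints at [0.94, 0.158, 1.597, -0, 1.386, -0.21], TCP at [234.89, 524.817, 231.299] pointing down, gripper open.
Joint ranges: [-2.91, 2.91], [-0.94, 2.29], [0.18, 2.7], [-1.29, 4.43], [0.17, 2.64], [-3, 3]. Speed limits (rad/s): [2.57, 2.57, 3.14, 3.14, 3.14, 3.14].

## Interface

Orientations are given as a 3x3 rotation matrix whose columns are the frame's x, y, z axes.
In Python, from rig import sense, read_camera, camera_params, finish_job gives the robot as it stands. The module is installed in compiled form; this text tells all that it offers.
- The arm moves only by the tool jog_arm, never from a script. Its arguments are lists of equal length, an entry for each row: "travel": the shift along the tool's x, y, z scaled (see below), a list of three; "turn": the turn, a rotation vector about the tool's x, y, z scaled (see below), a list of three; "fingers": the closure, from 0 (fully open) to 1 (shut). A call has 1 to 12 rows; each row is the pose to reach, as a shift and turn from the pose commanded when the call began, along the tool's axes at that moment, turning the shorter way round; what a row does not reach only later rows make up. The controller multiplies each number of a shift by 0.3 m and each number of a turn by 180 degrees. A row lasts 1/10 s, in which the tool goes at most 50 mm and 8.59 degrees, less where a joint would pass 70% of its speed; a pose out of reach is approached as far as the arm can. A call with a number of a shift or a turn outside -1 to 1 is refused whole. A call with a gripper value outside its range is refused whole. The fingers move at their own pace and stop on an object; the grip force is fixed at half the most. Time passes only in rows, so rows that repeat a pose let the fingers close. It gives the time, the measured TCP pose, the force, the opening and the grip force at its end, in the units of the state.
- sense(): the state, without advancing time (a new reading comes with each control period).
- read_camera(name): name is "scene" or "top" or "wrist"; returns the picture (384x512x3 uint8, red, green, blue); there is no depth.
- camera_params(name): a dict with "vertical_fov" (degrees; the focal length in pixels is half the picture's height over the tangent of half this angle, whatever the lens; pixels are square), "cx", "cy" (the principal point, pixels), "camera_from_world" (4x4, takes a point from world to camera coordinates). Camera axes: x right, y down, z forward; pixel columns grow to the right and rows downward; lengths in mm; the calibration is good to about 2 mm. The wrist camera is an equidistant fisheye: a pixel r from the principal point sees the ray r / f radians off the axis. A picture is of the moment at which its call begins: read the wrist's pose just before it. camera_params takes no time and is no camera call; for the wrist camera it gives the pose at the moment of the call.
- finish_job(): hands the job in; it is judged then, once.
The state is a dict: "time": time; "joint_positions": joint angles; "joint_vel": joint speeds; "effort": joint torques, N m; "ee_pos": TCP position; "tcp_rot": TCP orientation; "contact_force": force on the tool from outside, world axes, zero at the start; "wrist_torque": the same for the moment, N m; "grip_width": opening from 0.0 (shut) to 1.0 (fully open); "gripper_force": force on a finger pad.
Only numpy, scipy, OpenCV 4.12 (cv2) and the standard library are available. Lean on these libraries where they do the work, as an engineer would, in place of code of your own. Each camera call takes 0.05 s, during which the arm holds its last target. There are 200 camera calls.

## Working session

There is one attempt and no reset: what is moved stays moved. The work goes in short steps, Python scripts to look and compute and a tool call to move; the robot and the scene stay as the last step left them, time stands still between calls to the robot, and variables do not carry over. Pictures are saved under pics/ and viewed, at most 10 in all, crops included, and the job is handed in when it is done.

Besides the shell and the picture viewer there is one more tool, called after ">>>" by a JSON object that holds its "method" and its "body". jog_arm: Moves the arm, as the interface text tells. Shifts and turns lie within -1 to 1; 1 stands for 0.3 m of shift or 180 degrees of turn. Its arguments: {"type":"object","properties":{"travel":{"type":"array","items":{"type":"array","items":{"type":"number"}}},"turn":{"type":"array","items":{"type":"array","items":{"type":"number"}}},"fingers":{"type":"array","items":{"type":"number"}}},"required":["travel","turn","fingers"]}

```bash
mkdir -p pics; cat > h.py <<'E'
import numpy as np, cv2
from rig import sense, read_camera, camera_params, finish_job
def ray(p,uv,fish=False):
    f=192/np.tan(np.radians(p["vertical_fov"])/2); T=np.array(p["camera_from_world"])
    d=np.array([uv[0]-p["cx"],uv[1]-p["cy"]])/f
    if fish:
        r=np.hypot(*d); v=np.array([*(d/r*np.sin(r) if r>0 else d),np.cos(r)])
    else: v=np.array([*d,1.])
    R=T[:3,:3]; return -R.T@T[:3,3], R.T@v
def plane(p,uv,z,fish=False):
    o,v=ray(p,uv,fish); return o+v*(z-o[2])/v[2]
E
python3 - <<'E'
from h import *
for n in("scene","top"):
    im=read_camera(n); cv2.imwrite(f"pics/{n}0.png",im[...,::-1]); np.save(n,im)
    p=camera_params(n); print(n,p)
s=sense();print(s["ee_pos"],s["tcp_rot"],s["time"])
E
```

```text
scene {'vertical_fov': 45.86493483516949, 'cx': 253.13624225668542, 'cy': 190.41098686092312, 'camera_from_world': array([[ 5.79421277e-01,  8.15027172e-01,  1.30090817e-03,
        -3.53913005e+02],
       [ 5.20760971e-01, -3.68991988e-01, -7.69839544e-01,
        -2.75589369e+02],
       [-6.26960122e-01,  4.46738874e-01, -6.38236150e-01,
         1.55581559e+03],
       [ 0.00000000e+00,  0.00000000e+00,  0.00000000e+00,
         1.00000000e+00]])}
top {'vertical_fov': 49.917159604227784, 'cx': 252.77410986910735, 'cy': 197.15809062819932, 'camera_from_world': array([[-2.58494753e-02, -9.99632944e-01, -8.11058091e-03,
         8.14905976e+00],
       [-9.84459323e-01,  2.68651742e-02, -1.73545681e-01,
         6.42897949e+02],
       [ 1.73699872e-01,  3.49847222e-03, -9.84792422e-01,
         1.09808518e+03],
       [ 0.00000000e+00,  0.00000000e+00,  0.00000000e+00,
         1.00000000e+00]])}
[234.58307269 524.34542661 230.36421974] [[-9.12760800e-01  4.08493147e-01 -1.03505429e-03]
 [ 4.08494320e-01  9.12759649e-01 -1.48800495e-03]
 [ 3.36915970e-04 -1.78100639e-03 -9.99998357e-01]] 0.1
```

View pics/scene0.png

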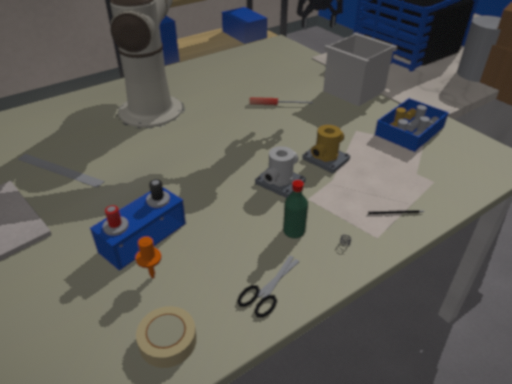

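View pics/top0.png

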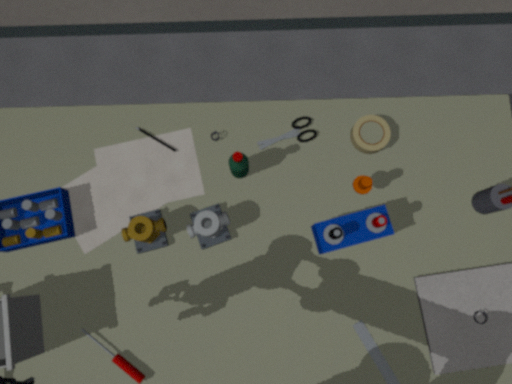

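The top view shows these candidates:
- Red things: knob in the rack (378,221), orange look-alike (363,185), bottle cap (238,157), screwdriver (128,367), red item in the can (507,199). I choose the one standing in the blue rack.
- Bores: brass body (143,228) and silver body (208,223). I choose brass.

Next I measure both and check them in one crop.

```bash
python3 - <<'E'
from h import *
im=np.load("top.npy"); p=camera_params("top"); sc=np.load("scene.npy"); ps=camera_params("scene")
def blob(im,hlo,hhi,smin,roi,vmin=40):
    h=cv2.cvtColor(im,cv2.COLOR_RGB2HSV).astype(int); H=(h[...,0]+10)%180
    m=((H>=hlo+10)&(H<=hhi+10)&(h[...,1]>smin)&(h[...,2]>vmin)).astype(np.uint8)
    k=np.zeros_like(m); x0,y0,x1,y1=roi;k[y0:y1,x0:x1]=m[y0:y1,x0:x1]
    n,l,st,c=cv2.connectedComponentsWithStats(k); i=1+st[1:,4].argmax(); return st[i],c[i],(l==i)
s,c,m=blob(im,-8,5,130,(355,205,400,240)); print("red top",s,c,plane(p,c,125))
s2,c2,m2=blob(sc,-8,5,130,(95,195,130,235)); print("red scene",s2,c2)
o1,v1=ray(p,c);o2,v2=ray(ps,c2)
A=np.c_[v1,-v2];t=np.linalg.lstsq(A,o2-o1,rcond=None)[0];print("tri",o1+t[0]*v1,o2+t[1]*v2)
s,c,m=blob(im,12,28,110,(115,200,172,252)); print("brass",s,c,plane(p,c,100))
s,c,m=blob(im,105,125,150,(300,195,400,260)); 
r=cv2.minAreaRect(np.argwhere(m)[:,::-1].astype(np.float32));print("rack",r,[plane(p,q,80)[:2].round() for q in cv2.boxPoints(r)])
a=cv2.resize(im[195:260,300:400],None,fx=4,fy=4,interpolation=2);b=cv2.resize(im[195:260,110:210],None,fx=4,fy=4,interpolation=2)
cv2.imwrite("pics/crop.png",np.hstack([b,a])[...,::-1])
E
```

```text
red top [372 215  14  12  83] [377.95180723 221.48192771] [ 557.81288915 -332.30778142  125.        ]
red scene [105 206  15  21 193] [113.01036269 217.4611399 ]
tri [ 559.82985383 -337.88765011  106.33831491] [ 559.95453537 -337.60749259  106.26802308]
brass [122 216  44  27 813] [143.34317343 229.06273063] [556.96365352 284.13974082 100.        ]
rack ((352.2269287109375, 228.66539001464844), (30.346202850341797, 77.44420623779297), 74.74488067626953) [array([ 560., -164.]), array([ 610., -370.]), array([ 530., -385.]), array([ 481., -182.])]
```

View pics/crop.png

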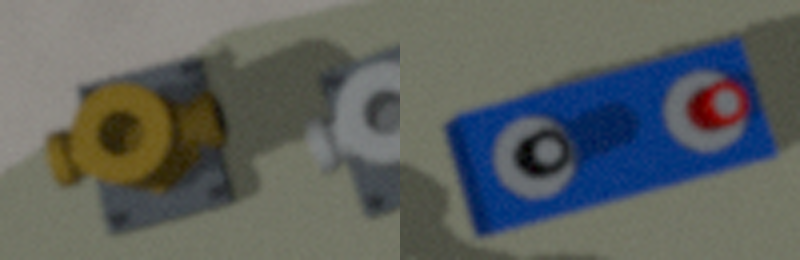

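The crop shows the red knob standing on its flange in the rack's right hole (flange ≈375.7,222.5). The brass ring is centred at ≈(140.2,228.2), left of the silver body. Next I refine both and plan the shift.

```bash
python3 - <<'E'
from h import *
p=camera_params("top"); ps=camera_params("scene")
print("knobtop",plane(p,(381.5,220.6),133),"flange",plane(p,(375.7,222.4),88))
print("flange black",plane(p,(333.5,234.2),88), "orange",plane(p,(363,185),80))
b=plane(p,(140.2,228.2),100);print("brass",b)
print("scene brass rim",plane(ps,(329.5,131.5),100),"scene red flange",plane(ps,(116,224),88))
R=np.array(sense()["tcp_rot"]);e=np.array(sense()["ee_pos"])
t=np.array([556,-336,200]); print((R.T@(t-e))/300)
E
```

```text
knobtop [ 558.98379815 -339.21242453  133.        ] flange [ 559.50091567 -337.14858151   88.        ]
flange black [ 530.87755359 -222.1853924    88.        ] orange [ 664.34850426 -312.68571567   80.        ]
brass [559.4889854  292.56638579 100.        ]
scene brass rim [568.05997084 291.63577294 100.        ] scene red flange [ 563.06336551 -335.72920927   88.        ]
[-2.14944407 -2.17979299  0.10437228]
```

>>> {"method": "jog_arm", "body": {"travel": [[-0.72, -0.727, 0], [-0.72, -0.727, 0], [-0.72, -0.727, 0], [-0.72, -0.727, 0], [-0.72, -0.727, 0], [-0.72, -0.727, 0], [-0.72, -0.727, 0]], "turn": [[0, 0, 0], [0, 0, 0], [0, 0, 0], [0, 0, 0], [0, 0, 0], [0, 0, 0], [0, 0, 0]], "fingers": [0, 0, 0, 0, 0, 0, 0]}}

```text
time: 0.8
ee_pos: [344.3, 233.5, 231.0]
tcp_rot: [[-0.91, 0.414, 0.0], [0.414, 0.91, -0.002], [-0.001, -0.001, -1.0]]
contact_force: [-0.1, 1.1, 0.2]
grip_width: 0.996
gripper_force: 0.0
```

>>> {"method": "jog_arm", "body": {"travel": [[-0.72, -0.727, 0], [-0.72, -0.727, 0], [-0.72, -0.727, 0], [-0.72, -0.727, 0], [-0.72, -0.727, 0], [-0.72, -0.727, 0], [-0.72, -0.727, 0]], "turn": [[0, 0, 0], [0, 0, 0], [0, 0, 0], [0, 0, 0], [0, 0, 0], [0, 0, 0], [0, 0, 0]], "fingers": [0, 0, 0, 0, 0, 0, 0]}}

```text
time: 1.5
ee_pos: [452.1, -53.6, 231.1]
tcp_rot: [[-0.911, 0.413, -0.0], [0.413, 0.911, -0.001], [-0.0, -0.001, -1.0]]
contact_force: [0.4, 0.3, 0.7]
grip_width: 0.999
gripper_force: 0.0
```

>>> {"method": "jog_arm", "body": {"travel": [[-0.72, -0.727, 0.07], [-0.72, -0.727, 0.07], [-0.72, -0.727, 0.07], [-0.72, -0.727, 0.07], [-0.72, -0.727, 0.07], [-0.72, -0.727, 0.07], [-0.72, -0.727, 0.07], [-0.72, -0.727, 0.07], [-0.72, -0.727, 0.07]], "turn": [[0, 0, 0], [0, 0, 0], [0, 0, 0], [0, 0, 0], [0, 0, 0], [0, 0, 0], [0, 0, 0], [0, 0, 0], [0, 0, 0]], "fingers": [0, 0, 0, 0, 0, 0, 0, 0, 0]}}

```text
time: 2.4
ee_pos: [559.3, -335.2, 210.1]
tcp_rot: [[-0.913, 0.407, -0.0], [0.407, 0.913, 0.001], [0.001, 0.001, -1.0]]
contact_force: [-0.2, 0.3, -0.9]
grip_width: 0.999
gripper_force: 0.0
```

```bash
python3 - <<'E'
from h import *
p=camera_params("wrist"); im=read_camera("wrist"); cv2.imwrite("pics/w1.png",im[...,::-1]); np.save("w1",im)
s=sense();print(p,s["ee_pos"],s["time"],s["joint_positions"])
h=cv2.cvtColor(im,cv2.COLOR_RGB2HSV).astype(int);m=(((h[...,0]<5)|(h[...,0]>172))&(h[...,1]>130)&(h[...,2]>40)).astype(np.uint8)
n,l,st,c=cv2.connectedComponentsWithStats(m)
for i in range(1,n):
    if st[i,4]>40: print(st[i],c[i],plane(p,c[i],133,True))
E
```

```text
{'vertical_fov': 65.70646984690485, 'cx': 251.39806479401187, 'cy': 192.1066677570594, 'camera_from_world': array([[ 4.06752819e-01,  9.13537588e-01,  1.10411823e-03,
         7.74255996e+01],
       [ 8.62932210e-01, -3.84616883e-01,  3.27746631e-01,
        -6.47645345e+02],
       [ 2.99833529e-01, -1.32359087e-01, -9.44765012e-01,
         1.49000620e+02],
       [ 0.00000000e+00,  0.00000000e+00,  0.00000000e+00,
         1.00000000e+00]])} [ 559.34007392 -335.09660149  210.54162223] 2.45 [-7.24909603e-01  3.69776698e-01  1.38465832e+00  4.68481702e-04
  1.38763836e+00 -1.87669940e+00]
[ 230  174   36   46 1017] [247.95870206 194.43166175] [ 553.17497304 -334.17179719  133.        ]
[ 14 308  36  43 626] [ 31.49361022 329.1086262 ] [ 611.0922077  -685.33924291  133.        ]
```

View pics/w1.png

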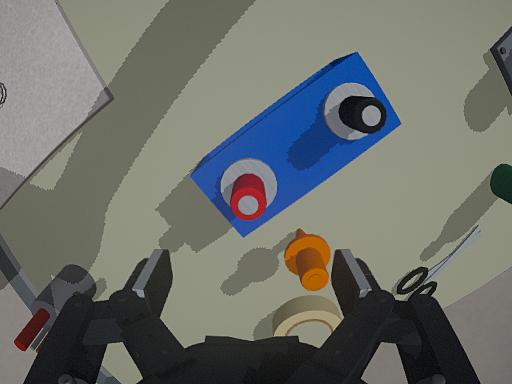

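The wrist view shows the red knob's top disc at (248,205) with its flange at (249,187), in the rack. The orange one at (312,265) stands on the bench beside it.

```bash
python3 - <<'E'
from h import *
p=camera_params("wrist")
for n,uv,z in(("top",(248,205.5),133),("flange",(249.5,187),88),("blk",(371,116),133),("orange",(313,280),115),("orange hi base",(303,253),60)): print(n,plane(p,uv,z,True))
E
```

```text
top [ 561.91871226 -337.95042024  133.        ]
flange [ 561.62926181 -336.76899783   88.        ]
blk [ 533.30925875 -220.75488274  133.        ]
orange [ 667.88412884 -315.04280751  115.        ]
orange hi base [ 668.1419177  -316.95298284   60.        ]
```

>>> {"method": "jog_arm", "body": {"travel": [[-0.008, -0.005, 0.15], [-0.008, -0.005, 0.25], [-0.008, -0.005, 0.32], [-0.008, -0.005, 0.36], [-0.008, -0.005, 0.38], [-0.008, -0.005, 0.38], [-0.008, -0.005, 0.38]], "turn": [[0, 0, 0], [0, 0, 0], [0, 0, 0], [0, 0, 0], [0, 0, 0], [0, 0, 0], [0, 0, 0]], "fingers": [0, 0, 0, 0, 0, 0, 0]}}

```text
time: 3.15
ee_pos: [561.5, -339.8, 98.0]
tcp_rot: [[-0.913, 0.408, 0.002], [0.408, 0.913, -0.002], [-0.003, -0.001, -1.0]]
contact_force: [-1.3, 0.0, -0.2]
grip_width: 0.997
gripper_force: 0.0
```

>>> {"method": "jog_arm", "body": {"travel": [[0, 0, 0], [0, 0, 0], [0, 0, 0], [0, 0, 0], [0, 0, 0], [0, 0, 0], [0, 0, 0], [0, 0, 0], [0, 0, 0], [0, 0, 0]], "turn": [[0, 0, 0], [0, 0, 0], [0, 0, 0], [0, 0, 0], [0, 0, 0], [0, 0, 0], [0, 0, 0], [0, 0, 0], [0, 0, 0], [0, 0, 0]], "fingers": [1, 1, 1, 1, 1, 1, 1, 1, 1, 1]}}

```text
time: 4.15
ee_pos: [561.0, -339.6, 96.8]
tcp_rot: [[-0.913, 0.408, 0.001], [0.408, 0.913, -0.0], [-0.001, -0.0, -1.0]]
contact_force: [0.5, 1.7, 5.0]
grip_width: 0.337
gripper_force: 59.6
```

>>> {"method": "jog_arm", "body": {"travel": [[0, 0, -0.06], [0, 0, -0.18], [0, 0, -0.3], [0, 0, -0.4], [0, 0, -0.467], [0, 0, -0.467], [0, 0, -0.467]], "turn": [[0, 0, 0], [0, 0, 0], [0, 0, 0], [0, 0, 0], [0, 0, 0], [0, 0, 0], [0, 0, 0]], "fingers": [1, 1, 1, 1, 1, 1, 1]}}

```text
time: 4.85
ee_pos: [560.0, -339.1, 234.3]
tcp_rot: [[-0.913, 0.409, -0.002], [0.409, 0.913, 0.002], [0.003, 0.001, -1.0]]
contact_force: [-0.6, 0.1, -4.4]
grip_width: 0.333
gripper_force: 59.7
```

```bash
python3 - <<'E'
from h import *
im=read_camera("wrist"); cv2.imwrite("pics/w2.png",im[...,::-1]); s=sense();print(s["ee_pos"],s["grip_width"],s["gripper_force"],s["contact_force"])
E
```

```text
[ 559.58687902 -338.68887086  233.35400755] 0.3358018007839661 59.664562940597534 [-0.36413807 -0.11734062 -3.2350218 ]
```

View pics/w2.png

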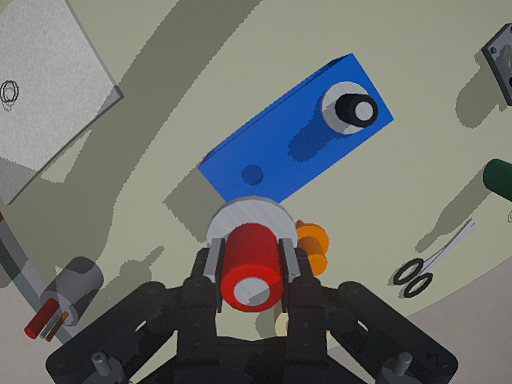

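The spindle is held upright between the pads (knob 250,260), its hole at (252,175) is empty, and the black one still stands. I now carry it to just short of the brass body.

>>> {"method": "jog_arm", "body": {"travel": [[0.06, 0.13, 0], [0.13, 0.29, 0], [0.2, 0.45, 0], [0.27, 0.6, 0], [0.34, 0.76, 0], [0.41, 0.92, 0], [0.429, 0.96, 0]], "turn": [[0, 0, 0], [0, 0, 0], [0, 0, 0], [0, 0, 0], [0, 0, 0], [0, 0, 0], [0, 0, 0]], "fingers": [1, 1, 1, 1, 1, 1, 1]}}

```text
time: 5.6
ee_pos: [559.0, -19.6, 233.5]
tcp_rot: [[-0.914, 0.405, -0.005], [0.405, 0.914, 0.003], [0.005, 0.0, -1.0]]
contact_force: [0.8, -0.4, -2.9]
grip_width: 0.333
gripper_force: 60.2
```

>>> {"method": "jog_arm", "body": {"travel": [[0.03, 0.15, 0], [0.06, 0.3, 0], [0.09, 0.46, 0], [0.12, 0.62, 0], [0.15, 0.78, 0], [0.18, 0.9, 0], [0.19, 0.96, 0], [0.19, 0.96, 0], [0.19, 0.96, 0], [0.19, 0.96, 0]], "turn": [[0, 0, 0], [0, 0, 0], [0, 0, 0], [0, 0, 0], [0, 0, 0], [0, 0, 0], [0, 0, 0], [0, 0, 0], [0, 0, 0], [0, 0, 0]], "fingers": [1, 1, 1, 1, 1, 1, 1, 1, 1, 1]}}

```text
time: 6.6
ee_pos: [625.9, 260.8, 235.0]
tcp_rot: [[-0.912, 0.41, -0.002], [0.41, 0.912, -0.001], [0.002, -0.002, -1.0]]
contact_force: [0.5, -0.6, -2.5]
grip_width: 0.331
gripper_force: 60.5
```

```bash
python3 - <<'E'
from h import *
p=camera_params("wrist"); im=read_camera("wrist"); cv2.imwrite("pics/w3.png",im[...,::-1]); s=sense();print(s["ee_pos"],s["grip_width"],s["time"])
np.save("w3",im); np.save("w3p",p,allow_pickle=True)
E
```

```text
[626.17223615 260.81662077 235.55414291] 0.33567962680234903 6.65
```

View pics/w3.png

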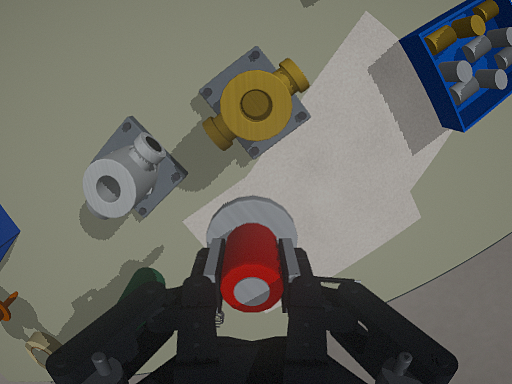

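The brass rim's outer circle is centred near (256,104) and its bore at (257,104), with silver at (109,188). The held flange spans columns 206–298 with its top edge at row 196.

```bash
python3 - <<'E'
from h import *
p=np.load("w3p.npy",allow_pickle=True).item(); im=np.load("w3.npy")
g=cv2.cvtColor(im,cv2.COLOR_RGB2HSV).astype(int); 
# rim: brightest brass near the centre
m=((g[...,0]>12)&(g[...,0]<32)&(g[...,1]>110)&(g[...,2]>130)).astype(np.uint8); k=np.zeros_like(m);k[60:150,210:300]=m[60:150,210:300]
k=cv2.morphologyEx(k,cv2.MORPH_OPEN,np.ones((9,9)))
cs,h=cv2.findContours(k,cv2.RETR_CCOMP,cv2.CHAIN_APPROX_NONE)
for c in cs:
    if len(c)>30: e=cv2.fitEllipse(c); print(e,plane(p,e[0],100,True))
print("manual",plane(p,(256,104),100,True), "dia",np.linalg.norm(plane(p,(220,104),100,True)-plane(p,(292,104),100,True)))
e=np.array([626.0,260.8,235.4])
print("knob",plane(p,(251,292),e[2]+36,True)-e); l,r,t=[plane(p,q,e[2]-12.8,True)-e for q in((206,238),(298,238),(252,196))]; print("flange",l,r,t)
E
```

```text
((265.78961181640625, 125.5732192993164), (21.156681060791016, 40.85444641113281), 67.01143646240234) [582.78238296 295.83688134 100.        ]
((229.36676025390625, 94.15155792236328), (13.323273658752441, 19.863862991333008), 9.012947082519531) [541.98789957 277.20353375 100.        ]
((266.5003662109375, 87.1019058227539), (29.231287002563477, 48.113861083984375), 128.7682647705078) [549.99549259 310.98007752 100.        ]
manual [560.55753375 295.73070384 100.        ] dia 66.68287555043226
knob [ 0.39380525  0.90248007 36.        ]
flange [-12.07733258 -22.95694625 -12.8       ] [ 10.23930374  26.92377693 -12.8       ] [-25.16260779  12.82665904 -12.8       ]
```

>>> {"method": "jog_arm", "body": {"travel": [[0.1, 0.004, 0], [0.2, 0.008, 0], [0.244, 0.009, 0], [0.244, 0.009, 0], [0.244, 0.009, 0.08], [0.244, 0.009, 0.12], [0.244, 0.009, 0.15], [0.244, 0.009, 0.15], [0.244, 0.009, 0.15]], "turn": [[0, 0, 0], [0, 0, 0], [0, 0, 0], [0, 0, 0], [0, 0, 0], [0, 0, 0], [0, 0, 0], [0, 0, 0], [0, 0, 0]], "fingers": [1, 1, 1, 1, 1, 1, 1, 1, 1]}}

```text
time: 7.55
ee_pos: [561.3, 294.3, 191.7]
tcp_rot: [[-0.913, 0.409, 0.0], [0.409, 0.913, -0.0], [-0.0, 0.0, -1.0]]
contact_force: [0.7, 0.4, -2.9]
grip_width: 0.334
gripper_force: 60.6
```

```bash
python3 - <<'E'
from h import *
s=sense();print(s["ee_pos"],s["time"],s["contact_force"])
a=read_camera("scene")[95:195,250:370]; b=read_camera("top")[180:270,100:200]
cv2.imwrite("pics/c4.png",np.hstack([cv2.resize(a,(400,400),interpolation=2),cv2.resize(b,(400,400),interpolation=2)])[...,::-1])
E
```

```text
[561.25267461 294.25681892 191.65174922] 7.55 [ 0.7405338   0.39032131 -2.85924538]
```

View pics/c4.png

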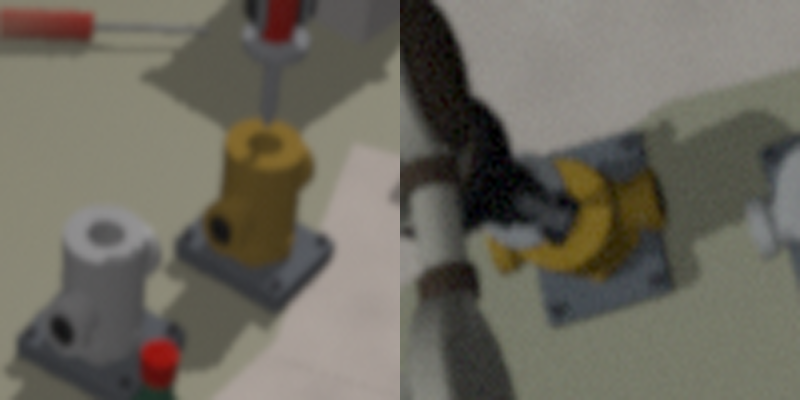

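The rod tip sits just above the brass bore: rod at crop (270,118), bore at (265,147). The lateral error is about 2 mm, inside the 8 mm clearance. I lower it with a small correction.

>>> {"method": "jog_arm", "body": {"travel": [[0.001, -0.005, 0.02], [0.001, -0.005, 0.06], [0.001, -0.005, 0.1], [0.001, -0.005, 0.14], [0.001, -0.005, 0.18], [0.001, -0.005, 0.21], [0.001, -0.005, 0.225], [0.001, -0.005, 0.235], [0.001, -0.005, 0.235], [0.001, -0.005, 0.235]], "turn": [[0, 0, 0], [0, 0, 0], [0, 0, 0], [0, 0, 0], [0, 0, 0], [0, 0, 0], [0, 0, 0], [0, 0, 0], [0, 0, 0], [0, 0, 0]], "fingers": [1, 1, 1, 1, 1, 1, 1, 1, 1, 1]}}

```text
time: 8.65
ee_pos: [560.3, 293.4, 121.5]
tcp_rot: [[-0.913, 0.408, 0.001], [0.408, 0.913, 0.0], [-0.001, 0.001, -1.0]]
contact_force: [0.1, -0.0, -3.9]
grip_width: 0.334
gripper_force: 60.6
```

>>> {"method": "jog_arm", "body": {"travel": [[0, 0, 0.004], [0, 0, 0.008], [0, 0, 0.012], [0, 0, 0.014], [0, 0, 0.014], [0, 0, 0.014]], "turn": [[0, 0, 0], [0, 0, 0], [0, 0, 0], [0, 0, 0], [0, 0, 0], [0, 0, 0]], "fingers": [1, 1, 1, 1, 1, 1]}}

```text
time: 9.25
ee_pos: [559.9, 293.3, 116.8]
tcp_rot: [[-0.913, 0.408, -0.0], [0.408, 0.913, -0.0], [-0.0, -0.0, -1.0]]
contact_force: [-0.2, 0.6, -1.0]
grip_width: 0.335
gripper_force: 61.2
```

>>> {"method": "jog_arm", "body": {"travel": [[0, 0, 0.002], [0, 0, 0.004], [0, 0, 0.004]], "turn": [[0, 0, 0], [0, 0, 0], [0, 0, 0]], "fingers": [1, 1, 1]}}

```text
time: 9.55
ee_pos: [559.9, 293.3, 116.8]
tcp_rot: [[-0.913, 0.408, 0.0], [0.408, 0.913, -0.0], [-0.0, -0.0, -1.0]]
contact_force: [-4.5, -1.5, 6.1]
grip_width: 0.337
gripper_force: 61.5
```

It is seated: z stops at 116.8 as predicted, and the force has turned upward. I release and retreat straight up.

>>> {"method": "jog_arm", "body": {"travel": [[0, 0, 0], [0, 0, 0], [0, 0, 0], [0, 0, 0], [0, 0, 0], [0, 0, 0], [0, 0, 0], [0, 0, 0]], "turn": [[0, 0, 0], [0, 0, 0], [0, 0, 0], [0, 0, 0], [0, 0, 0], [0, 0, 0], [0, 0, 0], [0, 0, 0]], "fingers": [0, 0, 0, 0, 0, 0, 0, 0]}}

```text
time: 10.35
ee_pos: [559.8, 293.2, 115.5]
tcp_rot: [[-0.913, 0.408, -0.0], [0.408, 0.913, -0.0], [0.0, -0.0, -1.0]]
contact_force: [0.1, 0.0, 0.9]
grip_width: 1.001
gripper_force: 0.0
```

>>> {"method": "jog_arm", "body": {"travel": [[0, 0, -0.05], [0, 0, -0.12], [0, 0, -0.22], [0, 0, -0.32], [0, 0, -0.4], [-0.12, 0, -0.4], [-0.25, 0, -0.4], [-0.25, 0, -0.4], [-0.25, 0, -0.4]], "turn": [[0, 0, 0], [0, 0, 0], [0, 0, 0], [0, 0, 0], [0, 0, 0], [0, 0, 0], [0, 0, 0], [0, 0, 0], [0, 0, 0]], "fingers": [0, 0, 0, 0, 0, 0, 0, 0, 0]}}

```text
time: 11.25
ee_pos: [628.7, 262.3, 236.1]
tcp_rot: [[-0.912, 0.41, 0.0], [0.41, 0.912, 0.0], [0.0, 0.0, -1.0]]
contact_force: [-0.3, 0.1, 0.1]
grip_width: 1.0
gripper_force: 0.0
```

```bash
python3 - <<'E'
from h import *
s=sense();print(s["ee_pos"],s["time"],s["contact_force"],s["grip_width"])
a=read_camera("scene"); b=read_camera("wrist")
cv2.imwrite("pics/f.png",np.hstack([cv2.resize(a[90:290,90:370],(400,286),interpolation=2),cv2.resize(b,(400,300))[:286]])[...,::-1])
E
```

```text
[628.68027361 262.26120598 236.06244755] 11.25 [-0.28155042  0.06193556  0.09220134] 0.9996459919817829
```

View pics/f.png

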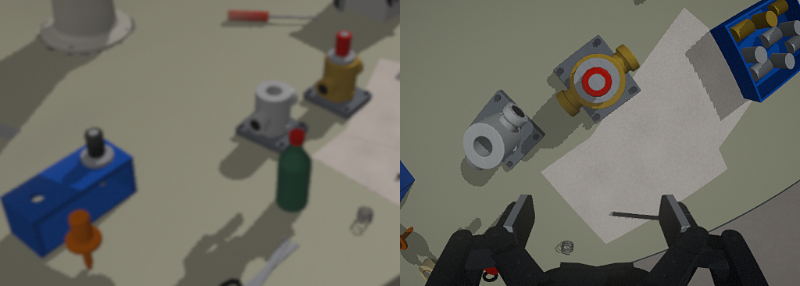

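The red spindle stands upright in the brass body with its flange flat and centred (scene crop 343,65; wrist 597,82). The black spindle, the bottle and the orange one have not moved.

```bash
python3 -c "
from rig import finish_job
print(finish_job())"
```

```text
the job is handed in; nothing more can be done
None
```

The red-knobbed spindle is seated in the brass valve body, flange flat on the rim and released, the bystanders are where they were, and the job was handed in at about 11 s on the robot's clock.

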